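Change the bayonet air filters and purge the line

ROBOT

A 6-joint arm with a two-finger parallel gripper is mounted at the origin on a cart in front of the work surface, level with it; the furniture and walls round the work are solid. World frame = base frame: x ahead of the robot, y to its left, z up, the work surface at z = 0. Lengths are in mm, angles in rad, forces in N, time in s.
With the tool pointing down it reaches from about 400 to 925 mm from the base axis. Payload 12.5 kg.
Tool frame: the origin (TCP) lies midway between the tips of the shut fingers; the grasp point (between the pads) lies 19 mm behind it; z points along the fingers, y is the line along which they close (so a half turn about z gives the same grasp; the last joint's range is limited). The gripper opens to 95 mm and grips with 3 to 60 N. Pads are 20 mm wide; open, the fingers measure 119 mm over their backs; the gripper's body (75 mm by 180 mm) begins 59 mm behind the grasp point.
Start: joints at [1.138, 0.491, 1.559, -0, 1.092, -0.106], TCP at [200.617, 591.945, 214.661] pointing down, gripper open.
Joint ranges: [-3.1, 3.1], [-0.84, 2.19], [0.05, 2.79], [-1.13, 4.28], [0.06, 2.93], [-2.69, 2.69]. Speed limits (rad/s): [2.22, 2.22, 2.79, 3.14, 3.14, 3.14].

INTERFACE

Orientations are given as [roll, pitch, yaw] about the fixed x, y, z axes, in that order (R = Rz(yaw) Ry(pitch) Rx(roll)).
In Python, from cell import * gives the robot as it stands.
- The arm moves only by the tool servo_tool, never from a script. Its argument "moves" is one flat list of numbers, 5 for each row, row after row: the shift along the world's x, y, z as a fraction of full scale, then the turn about the world's z as a fraction of full scale, then the opening, from 0 (shut) to 1 (fully open). A call has 1 to 12 rows; each row is the pose to reach, as a shift and turn from the pose commanded when the call began, turning the shorter way round; what a row does not reach only later rows make up. Full scale, the value 1, is 400 mm for a shift and 180 degrees for a turn. A row lasts 1/12 s, in which the tool goes at most 41.7 mm and 7.16 degrees, less where a joint would pass 70% of its speed; a pose out of reach is approached as far as the arm can. A call with a number of a shift or a turn outside -1 to 1 is refused whole. A call with a gripper value outside its range is refused whole. The fingers move at their own pace and stop on an object; the grip force is fixed at half the most. Time passes only in rows, so rows that repeat a pose let the fingers close. It gives the time, the measured TCP pose, the force, the opening and the grip force at its end, in the units of the state.
- state(): the state, without advancing time (a new reading comes with each control period).
- read_camera(name): name is "scene" or "top" or "wrist"; returns (picture, depth): 420x560x3 uint8, blue, green, red; 420x560 float32, mm along the optical axis (not along the pixel's ray), 0 where there is no reading.
- get_calibration(name): a dict with "K" (3x3 intrinsics, pixels), "R" (3x3) and "t" (3): a world point X has camera coordinates R X + t. Camera axes: x right, y down, z forward; pixel columns grow to the right and rows downward; lengths in mm; the calibration is good to about 2 mm. A picture is of the moment at which its call begins: read the wrist's pose just before it. get_calibration takes no time and is no camera call; for the wrist camera it gives the pose at the moment of the call.
- job_done(): hands the job in; it is judged then, once.
The state is a dict: "t": time; "joints": joint angles; "qvel": joint speeds; "tau": joint torques, N m; "eef_pos": TCP position; "tcp_rot": TCP orientation; "ft_force": force on the tool from outside, world axes, zero at the start; "moment": the same for the moment, N m; "opening": opening from 0.0 (shut) to 1.0 (fully open); "grip_force": force on a finger pad.
Only numpy, scipy, OpenCV 4.12 (cv2) and the standard library are available. Lean on these libraries where they do the work, as an engineer would, in place of code of your own. Each camera call takes 0.05 s, during which the arm holds its last target. There are 200 camera calls.

TASK

Change the air-line filters on the bench: take both spent grey cartridges out of their sockets (a quarter turn anticlockwise, then lift) and put them side by side in the black tray, and fit every new cartridge lying ready (there may be two or three) into the socket with the collar of its own colour, pushed fully home and twisted a quarter turn clockwise to its stop so that it is locked. When all of them are locked, purge the line: squeeze the trigger of the clamped blow gun fully against its stop, hold it for about a second and let it spring back. Leave everything else on the bench as it is.

Things in the scene. Friction and masses are not known exactly. Their poses are not given: they have to be found in the camera images.
- cart_red: New bayonet filter cartridge, red flange and grip bar, upright on the bench, always present. Drum 48 mm wide, 0-32 mm above its foot (foot chamfered to 43); flange 64 mm wide at 32-40 mm; on it an upright grip bar at 39-69 mm, 16 mm thick along y, 52 mm long along x: pinch it from above. Origin: centre of the foot, z up. 0.15 kg.
- cart_blue: As cart_red (same shape and frame) in blue; absent in some starts, its socket then stays empty. All cartridges have two steel lugs on the drum, at the +x and -x sides in line with the bar, 9 mm wide, 13-22 mm above the foot, out to 31 mm from the axis. A half turn about z makes no difference.
- cart_yellow: As cart_red (same shape, lugs and frame) in yellow; absent in some starts, its socket then stays empty.
- spent_a: Spent cartridge, grey flange and bar, brown drum; shape, lugs and frame as cart_red. At the start it sits locked in the red-collared socket, turned about 1.4 rad clockwise from the entry position; turn it back anticlockwise, to where its x axis lies along the socket's, and lift it straight out.
- spent_b: Second spent cartridge, just like spent_a, locked at the start in the blue-collared socket. Two cartridges fit side by side on the tray's floor along its y axis, 34 mm either side of its centre, bars along its x axis.
- socket_red: Filter head with a red collar, fixed on the bench: base plate 94 mm square, round wall 84 mm wide, flat collar top 42 mm above the bench; bore 52 mm wide (2 mm radial play), bevelled mouth. Two open slots in the collar, at its +x and -x sides, let the lugs in (play about 0.08 rad either way). Origin: centre of the plate's underside.
- socket_blue: As socket_red with a blue collar. A cartridge enters with its x axis along the socket's x axis (either way round); it is home when its flange lies on the collar, its foot then 10 mm above the bench.
- socket_yellow: As socket_red with a yellow collar. A cartridge that is home turns clockwise (seen from above), lugs under the 8 mm thick collar with 2 mm play, to a stop about 1.5 rad on; it cannot turn anticlockwise from the entry position. No spring or click: only light friction resists.
- tray: Shallow black plastic tray fixed on the bench, 120 (x) x 180 (y) x 32 mm high, with scraps lying on its floor, which is 5 to 10 mm above the bench and about 90 x 135 mm. Origin: centre of its underside. It and the blow gun swap sides from start to start.
- blow_gun: Blue blow gun clamped on its side, fixed. Origin on the bench right below squeeze_point. Grip: level bar along x, x -55 to +60 mm, y -22 to +4 mm, 26 mm high, centred 85 mm above the bench, free space below. A barrel along y and its clamp stand at x +35 to +105 mm, up to 103 mm high; nozzle to +y.
- squeeze_point (a point): Where to squeeze the blow gun, 85 mm above the bench, axes as the gun's: come from above, fingers closing along y, one behind the grip (outer face y = -22 mm), one outside the trigger (outer face y = +35 mm at rest, +22 mm squeezed): 57 mm wide at rest, 44 mm squeezed.
- trigger (a joint): Black hinged trigger blade, 20 mm high, on the +y side of the blow gun's grip, on a vertical pin 45 mm from squeeze_point toward the barrel; 0 rad at rest, 0.29 rad fully squeezed against its stop. At squeeze_point it takes about 3 N to start and 11 N to hold squeezed.
- oil_can: Rusty brown oil can with a long spout, 72 x 72 x 150 mm, a loose bystander on the right; origin at its underside. The other bystanders are fixed and lie at the back or near the front edge, clear of the work.
Things that resemble listed ones, but are neither listed nor needed, are in the scene too. Leave any pink or turquoise look-alike of the spent_a alone.

How it is judged:
By the outcome, as a careful person would: the job done as asked, in the order asked, and still so for the second after the job is handed in, with the robot touching nothing.
Of cart_blue, cart_yellow only 1 to 2 are there at a start; the rules pass over those that are not, and their reading is None.
At some moment in a run one of cart_red, cart_blue, cart_yellow may be knocked a few centimetres aside while the robot is not near it.
It also fails if it takes over 200 s, if anything falls off the work surface, if the arm or the gripper's body presses on something with over 40 N, if the wrist force passes 120 N, or if a joint passes its speed limit or range.

## Working session

There is one attempt and no reset: what is moved stays moved. The work goes in short steps, Python scripts to look and compute and a tool call to move; the robot and the scene stay as the last step left them, time stands still between calls to the robot, and variables do not carry over. Pictures are saved under pics/ and viewed, at most 14 in all, crops included, and the job is handed in when it is done.

Besides the shell and the picture viewer there is one more tool, called as name(argument=value, ...), one argument or row to a line, values as JSON. servo_tool: Moves the arm, as the interface text tells. Its arguments: {"type":"object","properties":{"moves":{"type":"array"}},"required":["moves"]}

```bash
mkdir -p pics; ls
cat > h.py <<'E'
from cell import *
import numpy as np, cv2
def cap(n,f):
    c=get_calibration(n); p,d=read_camera(n); cv2.imwrite(f'pics/{f}.png',p); np.savez(f'pics/{f}.npz',p=p,d=d,K=c['K'],R=c['R'],t=c['t']); return p,d,c
def load(f): return np.load(f'pics/{f}.npz')
def onz(f,u,v,z):
    s=load(f); R,t,K=s['R'],s['t'],s['K']; r=R.T@np.linalg.inv(K)@np.array([u,v,1.]); o=-R.T@t
    return o+r*(z-o[2])/r[2]
def cloud(f):
    s=load(f); d=s['d']; v,u=np.mgrid[:420,:560]; P=np.linalg.inv(s['K'])@np.stack([u.ravel(),v.ravel(),np.ones(u.size)])*d.ravel()
    return (s['R'].T@(P-np.array(s['t']).reshape(3,1))).T.reshape(420,560,3)
E
python3 - <<'E'
from h import *
for n in('scene','top'): cap(n,n+'1')
print(state()['t'],get_calibration('top'),get_calibration('scene'))
E
```

```text
pics
0.1 {'K': array([[520.89091671,   0.        , 283.72755934],
       [  0.        , 520.89091671, 200.28322655],
       [  0.        ,   0.        ,   1.        ]]), 'R': array([[ 4.99816040e-03, -9.99642728e-01, -2.62570718e-02],
       [-9.82406476e-01, -6.58206352e-06, -1.86755228e-01],
       [ 1.86688333e-01,  2.67285500e-02, -9.82055523e-01]]), 't': array([  46.35966183,  465.3239708 , 1499.66568235])} {'K': array([[486.90175797,   0.        , 276.74537205],
       [  0.        , 486.90175797, 207.25696272],
       [  0.        ,   0.        ,   1.        ]]), 'R': array([[ 0.85398183, -0.52026214,  0.00650721],
       [-0.31327741, -0.52413274, -0.79192306],
       [ 0.41541823,  0.67424934, -0.61058621]]), 't': array([-366.35054269,  242.08674807, 1603.27071678])}
```

View pics/top1.png

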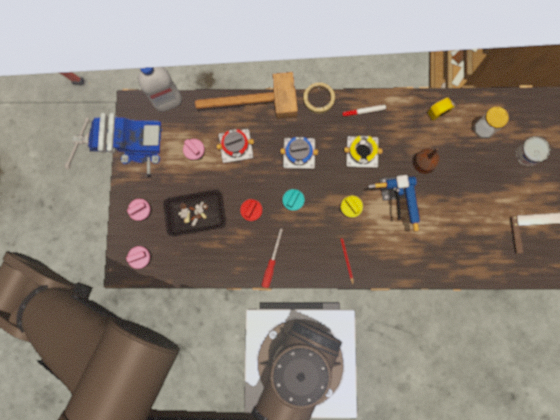

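View pics/scene1.png

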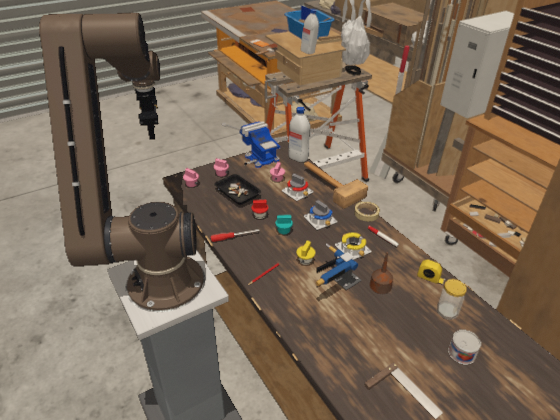

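Both views show these objects, with pixels from the top view:
- **New cartridges:** red (251,210) and yellow (352,207). There is no blue one.
- **Spent cartridges:** in the red socket (235,144) and the blue socket (299,151).
- **Empty socket:** yellow (362,151).
- **Tray and gun:** tray (195,213), gun (405,195).
- **Look-alikes to leave alone:** pink (193,149), (139,210) and (138,258), turquoise (293,200).

I'll check these in one close crop.

Run:
```python
from h import *
p=load('top1')['p'][120:240,150:440]
p=cv2.resize(p,None,fx=2.75,fy=2.75,interpolation=cv2.INTER_CUBIC); cv2.imwrite('pics/c1.png',p); print(p.shape)
C=cloud('top1')
for n,u,v in [('red',251,210),('yel',352,207),('spA',235,144),('spB',299,151),('sY',362,151),('tray',195,213),('turq',293,200),('gun',410,195),('squeeze?',405,205)]:
    print(n,C[v,u].round(), np.round(onz('top1',u,v,50)))
```

```text
(330, 798, 3)
red [431. 142.  71.] [435. 144.  50.]
yel [ 441. -152.   66.] [ 444. -153.   50.]
spA [638. 196.  47.] [637. 196.  50.]
spB [614.   2.  53.] [615.   2.  50.]
sY [ 627. -192.    8.] [ 614. -186.   50.]
tray [432. 316.  16.] [426. 309.  50.]
turq [459.  20.  80.] [465.  20.  50.]
gun [ 469. -312.  105.] [ 480. -324.   50.]
squeeze? [ 461. -320.   -8.] [ 450. -308.   50.]
```

View pics/c1.png

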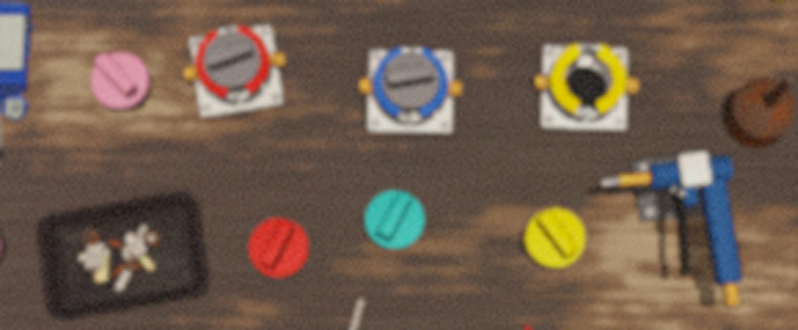

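Run:
```python
from h import *
s=state(); print(s)
c=get_calibration('wrist'); print(c['K'],c['R'].round(3),(-c['R'].T@c['t']).round(1))
```

```text
{'t': 0.1, 'joints': array([ 1.13839568e+00,  4.91533207e-01,  1.55938236e+00, -4.25900224e-06,
        1.09168868e+00, -1.05578267e-01]), 'qvel': array([ 0.00059578, -0.00225981,  0.00024416,  0.00145712,  0.00093783,
        0.00012848]), 'tau': array([ 2.78552820e-03, -6.13621259e+01, -2.58605146e+01,  6.94520096e-02,
        4.70191694e-02,  1.19630172e-05]), 'eef_pos': array([200.52588215, 591.73826482, 214.10121998]), 'tcp_rot': array([-3.14058630e+00, -1.02847124e-04,  2.81477219e+00]), 'ft_force': array([-0.17569928, -0.35749243, -0.79971047]), 'moment': array([ 0.00236174, -0.03275147,  0.03686794]), 'grip_force': 0.0, 'opening': 1.0000157738363369}
[[308.77578829   0.         284.02425507]
 [  0.         308.77578829 207.78660407]
 [  0.           0.           1.        ]] [[ 0.322  0.947 -0.002]
 [ 0.918 -0.311  0.247]
 [ 0.233 -0.081 -0.969]] [135.6 613.6 384.9]
```

The crop confirms the choices: grey spent cartridges at (232,62) and (410,82), red at (278,246), yellow at (554,237), empty yellow socket at (585,85). Next I'll move the wrist camera in for a closer view.

servo_tool(
  moves=[0.9,-0.98,0,0.104,0.5,0.9,-0.98,0,0.104,0.5,0.9,-0.98,0,0.104,0.5,0.9,-0.98,0,0.104,0.5,0.9,-0.98,0,0.104,0.5,0.9,-0.98,0,0.104,0.5,0.9,-0.98,0,0.104,0.5,0.9,-0.98,0,0.104,0.5,0.9,-0.98,0,0.104,0.5,0.9,-0.98,0,0.104,0.5,0.9,-0.98,0,0.104,0.5,0.9,-0.98,0,0.104,0.5],
)

```text
t: 1.1
eef_pos: [537.8, 224.1, 214.5]
tcp_rot: [3.142, -0.0, 3.141]
ft_force: [0.4, 0.6, 0.6]
opening: 0.499
grip_force: 0.0
```

Run:
```python
from h import *
cap('wrist','w1')
```

servo_tool(
  moves=[0.1,-0.3,0,0,0.5,0.1,-0.3,0,0,0.5,0.1,-0.3,0,0,0.5,0.1,-0.3,0,0,0.5,0.1,-0.3,0,0,0.5],
)

```text
t: 1.57
eef_pos: [577.2, 103.9, 214.2]
tcp_rot: [3.142, -0.001, 3.138]
ft_force: [0.2, 1.0, -0.2]
opening: 0.502
grip_force: 0.0
```

Run:
```python
from h import *
cap('wrist','w2')
a=np.hstack([load('w1')['p'],load('w2')['p']]); 
cv2.imwrite('pics/w12.png',cv2.resize(a[:,:],(800,300),interpolation=cv2.INTER_AREA))
```

```text
(no output)
```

View pics/w12.png

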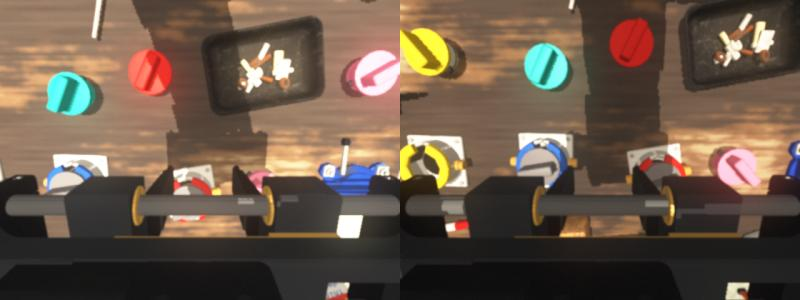

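The pictures show the carts and tray, but the gripper hides the sockets. I need a TCP position further from the base.

servo_tool(
  moves=[0.35,0,-0.12,0,0.5,0.35,0,-0.12,0,0.5,0.35,0,-0.12,0,0.5,0.35,0,-0.12,0,0.5,0.35,0,-0.12,0,0.5,0.35,0,-0.12,0,0.5],
)

```text
t: 2.12
eef_pos: [716.3, 107.7, 165.1]
tcp_rot: [3.141, -0.002, -3.14]
ft_force: [0.4, 0.8, -0.1]
opening: 0.499
grip_force: 0.0
```

Run:
```python
from h import *
cap('wrist','w3')
```

servo_tool(
  moves=[0,-0.4,0,0,0.5,0,-0.4,0,0,0.5,0,-0.4,0,0,0.5,0,-0.4,0,0,0.5,0,-0.4,0,0,0.5,0,-0.4,0,0,0.5],
)

```text
t: 2.67
eef_pos: [716.0, -54.9, 167.9]
tcp_rot: [3.141, 0.001, 3.139]
ft_force: [0.4, 0.2, 0.2]
opening: 0.498
grip_force: 0.0
```

Run:
```python
from h import *
cap('wrist','w4')
a=np.vstack([load('w3')['p'][:300],load('w4')['p'][:300]]); print(a.shape,state()['eef_pos'])
cv2.imwrite('pics/w34.png',a)
```

```text
(600, 560, 3) [716.09863923 -53.47769925 167.73491848]
```

View pics/w34.png

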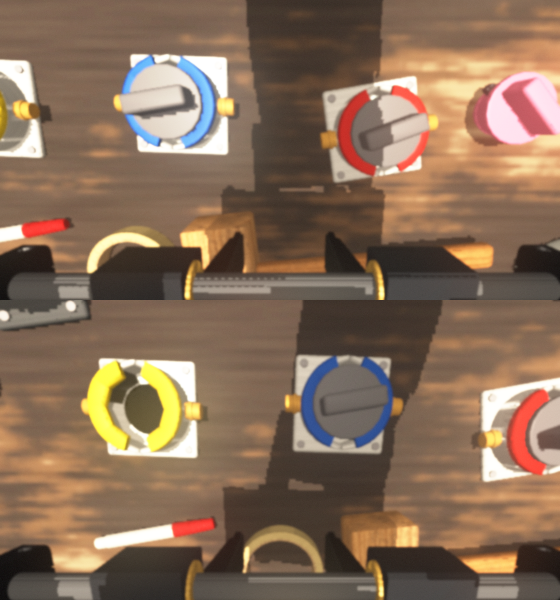

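The two views show the collars at about (170,100) blue, (384,132) red, (437−300 row) yellow (135,405), with slots at the top and bottom of the image. Now I'll fit them with depth and colour.

```bash
cat >> h.py <<'E'
def hsv(f): return cv2.cvtColor(load(f)['p'],cv2.COLOR_BGR2HSV)
def rect(P):
    (c,s,a)=cv2.minAreaRect(P[:,:2].astype(np.float32)); return np.round(c,1),np.round(s,1),round(a,1)
def bar(f,xy,zb,zt,r=45):
    C=cloud(f); m=(np.hypot(C[...,0]-xy[0],C[...,1]-xy[1])<r)&(C[...,2]>zb)&(C[...,2]<zt)
    P=C[m]
    if len(P)<20: return None
    c=P[:,:2].mean(0); w=np.linalg.svd(P[:,:2]-c,full_matrices=False)[2][0]
    return len(P),rect(P),'mean',c.round(1),'ang',round(float(np.arctan2(w[1],w[0])%np.pi),3),'z',np.median(P[:,2]).round(1),'bgr',load(f)['p'][m].mean(0).round()
HUE={'red':[(0,8),(172,180)],'blue':[(100,120)],'yellow':[(22,34)]}
def collar(f,col,xy):
    C=cloud(f);H=hsv(f); h=H[...,0]; m=np.zeros(h.shape,bool)
    for a,b in HUE[col]: m|=(h>=a)&(h<=b)
    m&=(H[...,1]>130)&(H[...,2]>60)&(np.hypot(C[...,0]-xy[0],C[...,1]-xy[1])<65)&(C[...,2]>38)&(C[...,2]<47)
    P=C[m]
    if len(P)<50: return None
    c,r=cv2.minEnclosingCircle(P[:,:2].astype(np.float32))
    return len(P),'circ',np.round(c,1),round(r,1),'z',np.median(P[:,2]).round(1)
def plate(f,xy):
    C=cloud(f);H=hsv(f); m=(H[...,1]<60)&(H[...,2]>120)&(np.hypot(C[...,0]-xy[0],C[...,1]-xy[1])<72)&(C[...,2]>1)&(C[...,2]<20)
    P=C[m]
    return rect(P),np.median(P[:,2]).round(1)
E
python3 - <<'E'
from h import *
S={'red':(625,196),'blue':(612,2),'yellow':(612,-188)}
for f in('w3','w4'):
  for k,xy in S.items():
    try: print(f,k,collar(f,k,xy),'plate',plate(f,xy)); print('   bar',bar(f,xy,68,90))
    except Exception as e: print(f,k,e)
for f in('w1','w2'):
  for k,xy in {'red':(431,142),'yel':(441,-152),'turq':(459,20)}.items(): print(f,k,bar(f,xy,58,82))
E
```

```text
w3 red (1865, 'circ', array([648.8, 199.3]), 42.2, 'z', np.float64(42.5)) plate ((array([648.7, 198.6]), array([94.1, 93.2]), 9.5), np.float64(8.5))
   bar (1370, (array([649.2, 198.7]), array([16.2, 51.6]), 20.3), 'mean', array([648.8, 197.6]), 'ang', 1.925, 'z', np.float64(79.2), 'bgr', array([139., 153., 174.]))
w3 blue (1112, 'circ', array([624. ,   1.6]), 41.8, 'z', np.float64(42.7)) plate ((array([623.9,  -5.2]), array([109.6,  97.7]), 88.6), np.float64(8.6))
   bar (1512, (array([624. ,   2.6]), array([16.4, 51.9]), 9.1), 'mean', array([624.6,   4.1]), 'ang', 1.731, 'z', np.float64(79.4), 'bgr', array([178., 189., 201.]))
w3 yellow (155, 'circ', array([ 636.4, -156.4]), 18.7, 'z', np.float64(40.2)) plate ((array([ 628.2, -168.3]), array([47.1, 96.5]), 87.5), np.float64(9.0))
   bar None
w4 red (1496, 'circ', array([651.4, 183.3]), 38.4, 'z', np.float64(42.2)) plate ((array([650.2, 188.5]), array([94.3, 77. ]), 8.1), np.float64(8.3))
   bar (118, (array([656.9, 174.7]), array([15.8,  5.1]), 6.9), 'mean', array([656.3, 174.6]), 'ang', 0.245, 'z', np.float64(71.1), 'bgr', array([
[... 664 characters left out ...]
., 240.]))
w1 yel None
w1 turq (1121, (array([470.6,  20.3]), array([16.7, 51.7]), 62.9), 'mean', array([470.4,  22.6]), 'ang', 2.671, 'z', np.float64(69.2), 'bgr', array([209., 218.,  75.]))
w2 red (1022, (array([440.4, 144.9]), array([16. , 52.1]), 63.1), 'mean', array([441. , 144.6]), 'ang', 2.675, 'z', np.float64(69.4), 'bgr', array([ 27.,  32., 177.]))
w2 yel (1178, (array([ 451.2, -152. ]), array([50.9, 16.9]), 37.2), 'mean', array([ 452.8, -148. ]), 'ang', 0.546, 'z', np.float64(69.1), 'bgr', array([ 47., 204., 220.]))
w2 turq (1052, (array([471.1,  19.7]), array([16.9, 52.1]), 63.7), 'mean', array([471.2,  21.1]), 'ang', 2.665, 'z', np.float64(69.4), 'bgr', array([213., 225.,  90.]))
```

servo_tool(
  moves=[-0.168,0.631,-0.1,-0.387,0.5,-0.168,0.631,-0.1,-0.387,0.5,-0.168,0.631,-0.1,-0.387,0.5,-0.168,0.631,-0.1,-0.387,0.5,-0.168,0.631,-0.1,-0.387,0.5,-0.168,0.631,-0.1,-0.387,0.5,-0.168,0.631,-0.1,-0.387,0.5,-0.168,0.631,-0.144,-0.387,0.5,-0.168,0.631,-0.144,-0.387,0.5,-0.168,0.631,-0.144,-0.387,0.5,-0.168,0.631,-0.144,-0.387,0.5,-0.168,0.631,-0.144,-0.387,0.5],
)

```text
t: 3.72
eef_pos: [648.8, 200.0, 109.6]
tcp_rot: [3.141, -0.0, 1.931]
ft_force: [-0.2, -0.4, -0.5]
opening: 0.501
grip_force: 0.0
```

Run:
```python
from h import *
cap('wrist','w5'); s=state(); print(s['eef_pos'],s['tcp_rot'],s['ft_force'])
```

```text
[649.02798285 199.5837135  109.632583  ] [3.14089941e+00 4.76520411e-05 1.93072446e+00] [-0.35079141  0.16191232  0.48567774]
```

servo_tool(
  moves=[0,-0.001,-0.07,0,0.5,0,-0.001,-0.12,0,0.5,0,-0.001,-0.139,0,0.5,0,-0.001,-0.139,0,0.5,0,-0.001,-0.139,0,0,0,-0.001,-0.139,0,0,0,-0.001,-0.139,0,0,0,-0.001,-0.139,0,0,0,-0.001,-0.139,0,0,0,-0.001,-0.139,0,0,0,-0.001,-0.139,0,0,0,-0.001,-0.139,0,0],
)

```text
t: 4.77
eef_pos: [649.7, 197.9, 54.0]
tcp_rot: [3.141, 0.0, 1.926]
ft_force: [-1.5, -0.7, 7.1]
opening: 0.167
grip_force: 30.0
```

servo_tool(
  moves=[0,0,0,0.037,0,0,0,0,0.074,0,0,0,0,0.111,0,0,0,0,0.148,0,0,0,0,0.185,0,0,0,0,0.222,0,0,0,0,0.259,0,0,0,0,0.296,0,0,0,0,0.333,0,0,0,0,0.37,0,0,0,0,0.405,0,0,0,0,0.435,0],
)

```text
t: 5.77
eef_pos: [649.8, 198.2, 54.0]
tcp_rot: [3.141, 0.001, -2.986]
ft_force: [-1.0, 2.5, 5.6]
opening: 0.169
grip_force: 30.0
```

servo_tool(
  moves=[0,0,0,0.003,0,0,0,0,0.003,0,0,0,0,0.003,0],
)

```text
t: 6.02
eef_pos: [649.8, 198.2, 54.0]
tcp_rot: [3.141, 0.001, -2.981]
ft_force: [-0.6, 0.5, 5.5]
opening: 0.167
grip_force: 30.0
```

Run:
```python
from h import *
s=state(); print(s['eef_pos'],s['tcp_rot'],s['ft_force'],s['moment'])
```

```text
[649.8377318  198.22737639  54.02686784] [ 3.14123599e+00  1.00391594e-03 -2.98114811e+00] [-0.57281141  0.53495486  5.52505066] [0.25363026 0.16824133 0.00648337]
```

servo_tool(
  moves=[0,0,0.01,0,0,0,0,0.02,0,0,0,0,0.03,0,0],
)

```text
t: 6.27
eef_pos: [649.5, 198.1, 65.5]
tcp_rot: [3.141, -0.0, -2.982]
ft_force: [0.4, 2.4, -3.1]
opening: 0.164
grip_force: 30.0
```

servo_tool(
  moves=[0,0,0.04,0,0,0,0,0.08,0,0,0,0,0.12,0,0,0,0,0.16,0,0,0,0,0.16,0,0],
)

```text
t: 6.68
eef_pos: [650.7, 197.9, 132.8]
tcp_rot: [-3.141, 0.004, -2.981]
ft_force: [0.8, 0.2, -2.1]
opening: 0.168
grip_force: 30.0
```

Run:
```python
from h import *
for f in('w1','w2'):
    C=cloud(f); V=hsv(f)[...,2]
    m=(abs(C[...,0]-440)<110)&(abs(C[...,1]-316)<130)&(C[...,2]>28)&(C[...,2]<36)
    # exclude pink carts: saturation/bright
    m&=(V<90); m=cv2.morphologyEx(m.astype(np.uint8),cv2.MORPH_OPEN,np.ones((2,2)))>0
    P=C[m]; print(f,m.sum(),rect(P),np.median(P[:,2]))
    c=P[:,:2].mean(0); m2=(np.hypot(C[...,0]-c[0],C[...,1]-c[1])<60)&(C[...,2]<27); print(np.percentile(C[m2][:,2],[2,10,50,90,98]).round(1))
for f in('top1',): print(bar(f,(445,-152),58,82))
s=state(); print(s['eef_pos'],s['ft_force'],s['opening'])
```

```text
w1 2775 (array([437.6, 312.5]), array([123.6, 185.8]), 9.5) 31.237099124779554
[ 2.4  3.1  4.9 21.8 25.3]
w2 2172 (array([445.7, 257. ]), array([122.8, 323.7]), 10.0) 31.32616780544587
[-0.5  0.8  4.2 19.3 23.2]
(100, (array([ 448.2, -152.3]), array([51.6, 16.4]), 35.7), 'mean', array([ 447.6, -152.1]), 'ang', 0.634, 'z', np.float64(68.4), 'bgr', array([ 13., 189., 205.]))
[650.67973494 197.94249565 132.81962136] [ 0.76885294  0.240064   -2.13046722] 0.16772050456442178
```

servo_tool(
  moves=[-0.08,0.055,0,0,0,-0.16,0.11,0,0,0,-0.24,0.165,0,0,0,-0.32,0.22,0,0,0,-0.4,0.275,0,0,0,-0.48,0.33,0,0,0,-0.547,0.37,0,0,0,-0.547,0.37,0,0.001,0,-0.547,0.37,-0.06,0.001,0,-0.547,0.37,-0.1,0.001,0,-0.547,0.37,-0.12,0.001,0,-0.547,0.37,-0.12,0.001,0],
)

```text
t: 7.68
eef_pos: [430.3, 345.1, 79.6]
tcp_rot: [-3.14, -0.003, -2.978]
ft_force: [-0.1, 0.2, -1.7]
opening: 0.167
grip_force: 30.0
```

Run:
```python
from h import *
s=state(); print(s['eef_pos'],s['tcp_rot'],s['ft_force'],s['opening'])
C=cloud('w1'); c=np.array([437.6,312.5]); a=.166; X=C[...,0]-c[0];Y=C[...,1]-c[1]
u=X*np.cos(a)+Y*np.sin(a); w=-X*np.sin(a)+Y*np.cos(a)
for i in range(-50,51,10): print(i,[int(np.median(C[...,2][(abs(u-i)<5)&(abs(w-j)<5)])) if ((abs(u-i)<5)&(abs(w-j)<5)).sum() else None for j in range(-70,71,10)])
```

```text
[430.28091301 345.13911736  79.59249627] [-3.14021302e+00 -3.07244124e-03 -2.97848530e+00] [-0.11592077  0.16602339 -1.72531999] 0.16745113941264275
-50 [20, 10, 10, 9, 9, 9, 9, 8, 9, 8, 8, 8, 8, 8, 9]
-40 [10, 4, 3, 3, 3, 3, 3, 3, 4, 4, 3, 3, 3, 3, 4]
-30 [9, 4, 3, 3, 3, 3, 3, 3, 18, 4, 4, 3, 3, 3, 4]
-20 [10, 4, 3, 3, 4, 15, 4, 21, 21, 5, 19, 17, 3, 4, 4]
-10 [10, 4, 3, 3, 3, 13, 19, 22, 4, 3, 20, 27, 4, 3, 4]
0 [10, 3, 3, 3, 3, 4, 22, 16, 3, 4, 22, 25, 13, 3, 3]
10 [10, 3, 3, 4, 15, 15, 20, 18, 17, 4, 19, 22, 4, 3, 3]
20 [10, 3, 4, 4, 18, 17, 16, 4, 4, 3, 16, 19, 4, 3, 3]
30 [10, 4, 4, 3, 3, 3, 3, 3, 3, 3, 4, 19, 3, 3, 3]
40 [15, 7, 5, 5, 5, 5, 6, 6, 5, 6, 6, 6, 6, 6, 7]
50 [307, 27, 28, 27, 27, 28, 28, 28, 29, 28, 28, 28, 29, 29, 29]
```

servo_tool(
  moves=[0.003,0.002,-0.01,0,0,0.003,0.002,-0.02,0,0,0.003,0.002,-0.03,0,0,0.003,0.002,-0.036,0,0],
)

```text
t: 8.02
eef_pos: [432.2, 346.7, 67.0]
tcp_rot: [3.141, 0.0, -2.978]
ft_force: [0.8, 0.3, -1.3]
opening: 0.163
grip_force: 30.0
```

servo_tool(
  moves=[0,0,-0.005,0,0,0,0,-0.01,0,0,0,0,-0.015,0,0],
)

```text
t: 8.27
eef_pos: [432.0, 346.8, 61.0]
tcp_rot: [3.141, 0.0, -2.978]
ft_force: [0.5, -0.1, -1.6]
opening: 0.169
grip_force: 30.0
```

servo_tool(
  moves=[0,0,-0.005,0,0,0,0,-0.01,0,0],
)

```text
t: 8.43
eef_pos: [432.0, 346.8, 57.0]
tcp_rot: [3.141, 0.0, -2.978]
ft_force: [0.3, 0.1, -1.1]
opening: 0.17
grip_force: 30.0
```

servo_tool(
  moves=[0,0,-0.004,0,0,0,0,-0.008,0,0],
)

```text
t: 8.6
eef_pos: [431.9, 346.7, 53.7]
tcp_rot: [3.142, -0.0, -2.978]
ft_force: [-0.2, 1.2, -1.7]
opening: 0.168
grip_force: 30.0
```

servo_tool(
  moves=[0,0,-0.004,0,0,0,0,-0.007,0,0],
)

```text
t: 8.77
eef_pos: [432.2, 346.8, 51.1]
tcp_rot: [3.141, 0.0, -2.978]
ft_force: [-1.0, -3.8, 18.1]
opening: 0.166
grip_force: 30.0
```

Contact. Now I'll release, rise, and go to the blue socket (624.2, 1.7), yaw 1.731.

servo_tool(
  moves=[0,0,0.002,0,0.3,0,0,0.002,0,0.4,0,0,0.002,0,0.4,0,0,0.002,0,0.4,0,0,0.05,0,0.4,0,0,0.12,0,0.4,0,0,0.18,0,0.4,0,0,0.18,0,0.4],
)

```text
t: 9.43
eef_pos: [433.4, 347.7, 127.1]
tcp_rot: [3.139, 0.006, -2.978]
ft_force: [-0.3, -0.2, 1.1]
opening: 0.399
grip_force: 0.0
```

servo_tool(
  moves=[0.48,-0.86,0,-0.5,0.5,0.48,-0.86,0,-0.5,0.5,0.48,-0.86,0,-0.5,0.5,0.48,-0.86,0,-0.5,0.5,0.48,-0.86,0,-0.5,0.5,0.48,-0.86,0,-0.5,0.5,0.48,-0.86,0,-0.5,0.5,0.48,-0.86,0,-0.5,0.5,0.48,-0.86,0,-0.5,0.5,0.48,-0.86,0,-0.5,0.5,0.48,-0.86,0,-0.5,0.5,0.48,-0.86,0,-0.5,0.5],
)

```text
t: 10.43
eef_pos: [624.2, 1.1, 122.2]
tcp_rot: [-3.141, -0.0, 1.796]
ft_force: [-0.3, 0.9, -0.7]
opening: 0.5
grip_force: 0.0
```

Run:
```python
from h import *
cap('top','top2')
s=state(); print(s['eef_pos'],s['tcp_rot'][2]%6.283)
for k,xy in {'A':(432,346),'r':(440,145),'y':(449,-152)}.items(): print(k,bar('top2',xy,58,90))
t=np.array([624.2,1.7,100]);print((t-s['eef_pos'])/400,(1.731-s['tcp_rot'][2])/np.pi)
```

```text
[623.94359973   1.80629806 122.23945496] 1.7877855430655316
A None
r None
y (105, (array([ 448.7, -152.4]), array([51.9, 17.6]), 37.8), 'mean', array([ 447. , -152.4]), 'ang', 0.616, 'z', np.float64(66.9), 'bgr', array([ 13., 187., 203.]))
[ 0.000641   -0.00026575 -0.05559864] -0.01807539975007408
```

servo_tool(
  moves=[0,0,-0.06,-0.018,0.5,0,0,-0.11,-0.018,0.5,0,0,-0.15,-0.018,0.5,0,0,-0.171,-0.018,0.5,0,0,-0.171,-0.018,0.5,0,0,-0.171,-0.018,0,0,0,-0.171,-0.018,0,0,0,-0.171,-0.018,0,0,0,-0.171,-0.018,0,0,0,-0.171,-0.018,0,0,0,-0.171,-0.018,0],
)

```text
t: 11.4
eef_pos: [624.1, 2.7, 55.2]
tcp_rot: [3.141, 0.0, 1.748]
ft_force: [-0.7, 0.5, 2.9]
opening: 0.166
grip_force: 30.0
```

servo_tool(
  moves=[0,0,0,0.037,0,0,0,0,0.074,0,0,0,0,0.111,0,0,0,0,0.148,0,0,0,0,0.185,0,0,0,0,0.222,0,0,0,0,0.259,0,0,0,0,0.296,0,0,0,0,0.333,0,0,0,0,0.37,0,0,0,0,0.4,0,0,0,0,0.43,0],
)

```text
t: 12.4
eef_pos: [624.3, 2.7, 55.2]
tcp_rot: [3.142, 0.001, 3.104]
ft_force: [-1.3, -0.7, 2.9]
opening: 0.165
grip_force: 29.9
```

servo_tool(
  moves=[0,0,0,0.006,0,0,0,0,0.006,0,0,0,0,0.006,0],
)

```text
t: 12.65
eef_pos: [624.3, 2.7, 55.2]
tcp_rot: [-3.142, 0.001, 3.115]
ft_force: [-0.1, 0.3, 5.1]
opening: 0.166
grip_force: 30.0
```

Run:
```python
from h import *
s=state(); print(s['eef_pos'],s['tcp_rot'],s['ft_force'],s['moment'])
```

```text
[624.29607545   2.67218074  55.17991251] [-3.14152849e+00  9.89582156e-04  3.11519744e+00] [-0.08357494  0.32418353  5.1289134 ] [0.00097971 0.04874752 0.13265498]
```

servo_tool(
  moves=[0,0,0.01,0,0,0,0,0.02,0,0,0,0,0.03,0,0],
)

```text
t: 12.9
eef_pos: [623.8, 2.8, 66.8]
tcp_rot: [3.141, -0.001, 3.117]
ft_force: [0.2, -0.4, -1.4]
opening: 0.168
grip_force: 29.9
```

servo_tool(
  moves=[0,0,0.04,0,0,0,0,0.08,0,0,0,0,0.12,0,0,0,0,0.16,0,0,0,0,0.18,0,0,0,0,0.18,0,0],
)

```text
t: 13.4
eef_pos: [624.6, 2.7, 140.5]
tcp_rot: [-3.141, 0.003, 3.118]
ft_force: [1.0, 0.3, -0.8]
opening: 0.169
grip_force: 29.9
```

servo_tool(
  moves=[-0.045,0.07,0,0.03,0,-0.09,0.14,0,0.06,0,-0.14,0.21,0,0.06,0,-0.18,0.28,0,0.06,0,-0.23,0.35,0,0.06,0,-0.27,0.42,0,0.06,0,-0.32,0.49,0,0.06,0,-0.36,0.56,0,0.06,0,-0.41,0.63,0,0.06,0,-0.453,0.691,0,0.06,0,-0.453,0.691,0,0.06,0,-0.453,0.691,0,0.06,0],
)

```text
t: 14.4
eef_pos: [441.7, 280.0, 138.0]
tcp_rot: [-3.141, -0.001, -2.974]
ft_force: [0.4, 0.3, -1.1]
opening: 0.167
grip_force: 29.9
```

Run:
```python
from h import *
s=state(); print(s['eef_pos'],s['tcp_rot'][2]%6.283)
cap('wrist','w6'); cap('scene','s6')
t=np.array([443.2,279.0,48]);print((t-s['eef_pos'])/400)
print(bar('s6',(432,346),60,95),bar('w6',(432,346),60,90))
```

```text
[441.6799463  280.00228599 137.98621716] 3.308797472469725
[ 0.00380013 -0.00250571 -0.22496554]
(43, (array([422. , 342.8]), array([39.5, 24.4]), 25.8), 'mean', array([421.2, 339.9]), 'ang', 0.126, 'z', np.float64(69.3), 'bgr', array([74., 76., 81.])) (1401, (array([431.3, 343.7]), array([51. , 16.3]), 9.2), 'mean', array([428.3, 341.7]), 'ang', 0.149, 'z', np.float64(75.6), 'bgr', array([129., 140., 150.]))
```

servo_tool(
  moves=[0.005,-0.0055,-0.05,0,0,0.005,-0.0055,-0.1,0,0,0.005,-0.0055,-0.14,0,0,0.005,-0.0055,-0.17,0,0,0.005,-0.0055,-0.18,0,0,0.005,-0.0055,-0.19,0,0],
)

```text
t: 15.0
eef_pos: [445.3, 276.1, 62.1]
tcp_rot: [-3.141, -0.001, -2.978]
ft_force: [0.6, 0.7, -1.1]
opening: 0.168
grip_force: 29.9
```

servo_tool(
  moves=[0,0,-0.005,0,0,0,0,-0.01,0,0],
)

```text
t: 15.17
eef_pos: [445.2, 276.7, 59.0]
tcp_rot: [3.141, 0.001, -2.977]
ft_force: [0.4, 0.0, -1.7]
opening: 0.169
grip_force: 29.9
```

servo_tool(
  moves=[0,0,-0.004,0,0,0,0,-0.008,0,0],
)

```text
t: 15.33
eef_pos: [445.0, 277.0, 55.8]
tcp_rot: [3.141, 0.001, -2.977]
ft_force: [0.5, 0.5, -1.7]
opening: 0.165
grip_force: 29.9
```

servo_tool(
  moves=[0,0,-0.004,0,0,0,0,-0.006,0,0],
)

```text
t: 15.5
eef_pos: [444.8, 277.0, 53.1]
tcp_rot: [3.141, 0.0, -2.976]
ft_force: [-0.4, -0.2, -0.6]
opening: 0.164
grip_force: 29.9
```

servo_tool(
  moves=[0,0,-0.004,0,0,0,0,-0.004,0,0],
)

```text
t: 15.67
eef_pos: [444.7, 276.9, 51.3]
tcp_rot: [3.142, -0.0, -2.976]
ft_force: [0.2, 0.6, -1.0]
opening: 0.165
grip_force: 29.9
```

servo_tool(
  moves=[0,0,0.001,0,0.3,0,0,0.001,0,0.4,0,0,0.001,0,0.4,0,0,0.001,0,0.4,0,0,0.06,0,0.4,0,0,0.15,0,0.4,0,0,0.24,0,0.4,0,0,0.3,0,0.4,0,0,0.3,0,0.4],
)

```text
t: 16.42
eef_pos: [446.3, 277.8, 176.2]
tcp_rot: [3.14, 0.007, -2.976]
ft_force: [-0.4, 0.4, -0.1]
opening: 0.396
grip_force: 0.0
```

servo_tool(
  moves=[0.25,-0.3,0,-0.05,0.5,0.25,-0.3,0,-0.05,0.5,0.25,-0.3,0,-0.05,0.5,0.25,-0.3,0,-0.05,0.5,0.25,-0.3,0,-0.05,0.5,0.25,-0.3,0,-0.05,0.5],
)

```text
t: 16.92
eef_pos: [545.2, 155.6, 170.6]
tcp_rot: [3.142, -0.001, -3.136]
ft_force: [0.5, 0.7, 0.0]
opening: 0.501
grip_force: 0.0
```

Run:
```python
from h import *
cap('wrist','w7'); s=state(); print(s['eef_pos'],s['tcp_rot'][2]%6.283)
for k,xy in {'A':(432,346),'B':(444,277),'r':(440,145),'y':(449,-152)}.items(): print(k,bar('w7',xy,58,90))
```

```text
[544.41402943 156.60355568 170.73804041] 3.147988998695244
A (2187, (array([432.3, 343. ]), array([52.2, 17.1]), 8.8), 'mean', array([432.1, 340.4]), 'ang', 0.166, 'z', np.float64(74.9), 'bgr', array([171., 181., 191.]))
B (1726, (array([445.3, 275.9]), array([52.1, 16.8]), 9.8), 'mean', array([445.3, 273.7]), 'ang', 0.179, 'z', np.float64(73.7), 'bgr', array([191., 201., 211.]))
r (1292, (array([440.3, 145. ]), array([16.2, 52.1]), 63.7), 'mean', array([440.2, 145.5]), 'ang', 2.679, 'z', np.float64(69.4), 'bgr', array([ 43.,  51., 234.]))
y None
```

View pics/w7.png

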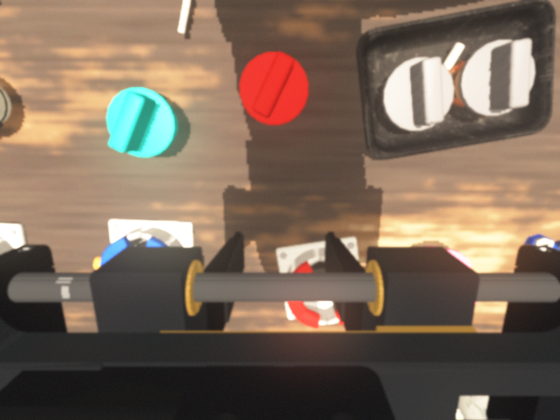

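Both spent cartridges sit side by side in the tray, at (418,93) and (498,77). Red is unmoved at (274,88). Next I'll pick up red.

servo_tool(
  moves=[-0.26,-0.029,-0.1,-0.149,0.5,-0.26,-0.029,-0.15,-0.149,0.5,-0.26,-0.029,-0.165,-0.149,0.5,-0.26,-0.029,-0.165,-0.149,0.5,-0.26,-0.029,-0.165,-0.149,0.5,-0.26,-0.029,-0.165,-0.149,0.5],
)

```text
t: 17.47
eef_pos: [441.1, 146.3, 105.9]
tcp_rot: [3.141, 0.001, 2.686]
ft_force: [0.8, 0.2, 1.3]
opening: 0.499
grip_force: 0.0
```

Run:
```python
from h import *
cap('wrist','w8'); s=state(); print(s['eef_pos'],s['tcp_rot'][2]%6.283)
t=np.array([440.3,145,44]);print((t-s['eef_pos'])/400,(2.68-s['tcp_rot'][2]%6.283)/np.pi, bar('w8',(440,145),58,90))
```

```text
[441.65772409 146.15948493 106.10478717] 2.6859494317594095
[-0.00339431 -0.00289871 -0.15526197] -0.0018937629461958096 (1584, (array([439.9, 145.4]), array([15.9, 51.2]), 63.7), 'mean', array([438.2, 146.1]), 'ang', 2.675, 'z', np.float64(69.4), 'bgr', array([ 44.,  53., 245.]))
```

servo_tool(
  moves=[-0.004,-0.003,-0.05,0,0.5,-0.004,-0.003,-0.1,-0.002,0.5,-0.004,-0.003,-0.14,-0.002,0.5,-0.004,-0.003,-0.155,-0.002,0.5,-0.004,-0.003,-0.155,-0.002,0.5,-0.004,-0.003,-0.155,-0.002,0,-0.004,-0.003,-0.155,-0.002,0,-0.004,-0.003,-0.155,-0.002,0,-0.004,-0.003,-0.155,-0.002,0,-0.004,-0.003,-0.155,-0.002,0,-0.004,-0.003,-0.155,-0.002,0],
)

```text
t: 18.43
eef_pos: [439.4, 144.2, 43.8]
tcp_rot: [3.141, 0.001, 2.675]
ft_force: [0.3, -0.4, -2.2]
opening: 0.165
grip_force: 30.0
```

servo_tool(
  moves=[0,0,0.04,0,0,0,0,0.09,0,0,0,0,0.15,0,0,0,0,0.2,0,0,0,0,0.2,0,0],
)

```text
t: 18.85
eef_pos: [440.3, 144.4, 126.4]
tcp_rot: [3.139, 0.004, 2.675]
ft_force: [0.5, -0.1, -1.2]
opening: 0.167
grip_force: 30.0
```

Run:
```python
from h import *
s=state(); print(s['eef_pos'],s['tcp_rot'][2]%6.283,s['ft_force'],s['opening'])
t=np.array([649.2,198.8,110]);print((t-s['eef_pos'])/400,(3.305-s['tcp_rot'][2]%6.283)/np.pi)
```

```text
[440.32300864 144.3623196  126.40397419] 2.67526636708364 [ 0.47434202 -0.14838501 -1.19583309] 0.16706883317748894
[ 0.52219248  0.1360942  -0.04100994] 0.2004504410197116
```

servo_tool(
  moves=[0.07,0.02,0,0.03,0,0.14,0.04,0,0.06,0,0.21,0.06,0,0.09,0,0.28,0.08,0,0.12,0,0.35,0.1,0,0.15,0,0.42,0.12,0,0.18,0,0.49,0.13,-0.02,0.2,0,0.522,0.136,-0.04,0.2,0,0.522,0.136,-0.04,0.2,0,0.522,0.136,-0.04,0.2,0],
)

```text
t: 19.68
eef_pos: [647.0, 198.3, 105.4]
tcp_rot: [-3.142, -0.003, -2.98]
ft_force: [0.9, 0.1, -2.3]
opening: 0.165
grip_force: 30.0
```

Run:
```python
from h import *
s=state(); print(s['eef_pos'],s['tcp_rot'][2]%6.283,s['ft_force'],s['opening'])
t=np.array([649.0,199,90]);print((t-s['eef_pos'])/400,(3.305-s['tcp_rot'][2]%6.283)/np.pi)
```

```text
[647.00331054 198.28762604 105.37122557] 3.302796285045972 [ 0.9174221   0.11774242 -2.34865831] 0.1654601124127331
[ 0.00499172  0.00178093 -0.03842806] 0.0007014642561982204
```

servo_tool(
  moves=[0.004,0.001,-0.015,0,0,0.004,0.001,-0.03,0,0,0.004,0.001,-0.035,0,0,0.004,0.001,-0.035,0,0],
)

```text
t: 20.02
eef_pos: [648.8, 198.8, 93.0]
tcp_rot: [3.142, -0.001, -2.98]
ft_force: [-0.2, 0.2, -2.6]
opening: 0.167
grip_force: 30.0
```

servo_tool(
  moves=[0,0,-0.01,0,0,0,0,-0.02,0,0,0,0,-0.03,0,0,0,0,-0.035,0,0],
)

```text
t: 20.35
eef_pos: [649.3, 198.9, 78.8]
tcp_rot: [3.142, -0.001, -2.98]
ft_force: [-0.4, 0.1, -2.2]
opening: 0.167
grip_force: 30.0
```

servo_tool(
  moves=[0,0,-0.01,0,0,0,0,-0.02,0,0,0,0,-0.03,0,0,0,0,-0.035,0,0],
)

```text
t: 20.68
eef_pos: [649.4, 198.9, 64.7]
tcp_rot: [3.142, -0.001, -2.98]
ft_force: [0.6, 0.2, -2.0]
opening: 0.163
grip_force: 30.0
```

servo_tool(
  moves=[0,0,-0.008,0,0,0,0,-0.016,0,0,0,0,-0.022,0,0],
)

```text
t: 20.93
eef_pos: [649.5, 198.9, 56.3]
tcp_rot: [3.142, -0.0, -2.98]
ft_force: [-0.2, -0.7, -2.1]
opening: 0.17
grip_force: 30.0
```

servo_tool(
  moves=[0,0,-0.004,0,0,0,0,-0.007,0,0],
)

```text
t: 21.1
eef_pos: [649.5, 198.9, 53.7]
tcp_rot: [3.141, -0.0, -2.98]
ft_force: [-2.8, 0.3, 3.8]
opening: 0.168
grip_force: 30.0
```

servo_tool(
  moves=[0,0,0,-0.037,0,0,0,0,-0.074,0,0,0,0,-0.111,0,0,0,0,-0.148,0,0,0,0,-0.185,0,0,0,0,-0.222,0,0,0,0,-0.259,0,0,0,0,-0.296,0,0,0,0,-0.333,0,0,0,0,-0.37,0,0,0,0,-0.407,0,0,0,0,-0.44,0],
)

```text
t: 22.1
eef_pos: [649.6, 198.9, 53.9]
tcp_rot: [3.141, 0.0, 1.915]
ft_force: [0.6, 0.0, -1.5]
opening: 0.171
grip_force: 30.0
```

servo_tool(
  moves=[0,0,0,-0.01,0,0,0,0,-0.02,0,0,0,0,-0.03,0,0,0,0,-0.038,0,0,0,0,-0.038,0],
)

```text
t: 22.52
eef_pos: [649.6, 198.9, 53.9]
tcp_rot: [3.141, 0.0, 1.801]
ft_force: [0.1, 0.1, -1.9]
opening: 0.168
grip_force: 30.0
```

Run:
```python
from h import *
s=state(); print(s['eef_pos'],s['tcp_rot'],s['ft_force'],s['moment'],s['joints'][5])
```

```text
[649.63894811 198.94013761  53.94855546] [3.14126393e+00 8.05015990e-06 1.80061391e+00] [ 0.13243745  0.13833685 -1.93991819] [-0.10307711  0.06801824 -0.03642278] -0.029803200502152342
```

servo_tool(
  moves=[0,0,-0.002,-0.008,0,0,0,-0.002,-0.016,0,0,0,-0.002,-0.024,0,0,0,-0.002,-0.024,0],
)

```text
t: 22.85
eef_pos: [649.3, 199.0, 53.6]
tcp_rot: [-3.141, 0.0, 1.727]
ft_force: [-4.5, 0.1, 5.3]
opening: 0.17
grip_force: 30.0
```

Run:
```python
from h import *
s=state(); print(s['eef_pos'],s['tcp_rot'],s['ft_force'],s['moment'])
```

```text
[649.28276859 199.02337787  53.64628723] [-3.14130121e+00  5.57514495e-05  1.72657247e+00] [-4.53317662  0.1124104   5.30460455] [-0.17959033  0.92597555  0.07331138]
```

servo_tool(
  moves=[0,0,0,-0.008,0,0,0,0,-0.016,0,0,0,0,-0.02,0,0,0,0,-0.02,0],
)

```text
t: 23.18
eef_pos: [649.1, 198.9, 53.7]
tcp_rot: [-3.141, 0.001, 1.666]
ft_force: [-5.3, -0.6, 6.7]
opening: 0.17
grip_force: 30.7
```

Run:
```python
from h import *
s=state(); print(s['eef_pos'],s['tcp_rot'],s['ft_force'],s['moment'],s['opening'])
cap('wrist','w9'); p=load('w9')['p'][140:420,130:430]; cv2.imwrite('pics/c9.png',cv2.resize(p,None,fx=2,fy=2))
```

```text
[649.11188826 198.8875502   53.69910956] [-3.14101547e+00  5.72147491e-04  1.66590105e+00] [-5.32985231 -0.5953252   6.72090996] [-0.31875536  1.01842031  0.79443937] 0.17028625683752716
```

View pics/c9.png

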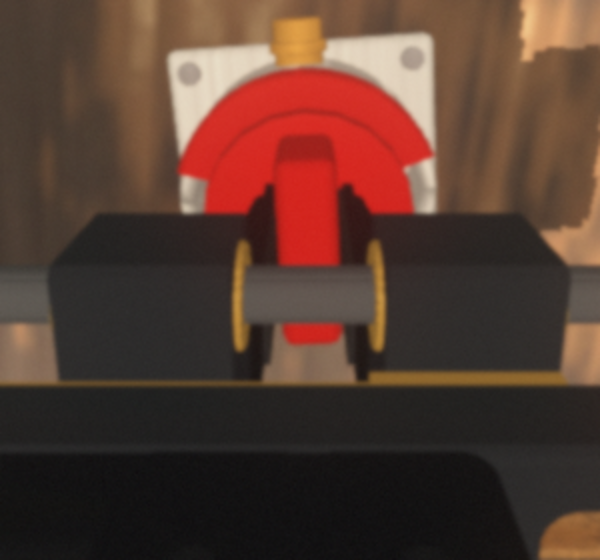

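Mz has risen to 0.8, so the stop is reached and the flange lies on the collar. I'll release, rise and look back, then go toward yellow.

servo_tool(
  moves=[0,0,0,0,0.3,0,0,0,0,0.4,0,0,0,0,0.45,0,0,0,0,0.45,0,0,0.06,0,0.45,0,0,0.15,0,0.45,0.04,0,0.24,0,0.45,0.1,0,0.27,0,0.45,0.1,0,0.27,0.1,0.5,0.1,0,0.27,0.2,0.5,0.1,0,0.27,0.24,0.5,0.1,0,0.27,0.28,0.5],
)

```text
t: 24.23
eef_pos: [689.7, 198.9, 160.9]
tcp_rot: [3.141, -0.0, 2.17]
ft_force: [-0.3, -0.2, -0.8]
opening: 0.502
grip_force: 0.0
```

servo_tool(
  moves=[0.05,-0.3,0.0,0.15,0.5,0.05,-0.3,0.0,0.15,0.5,0.05,-0.3,0.0,0.15,0.5,0.05,-0.3,0.0,0.15,0.5,0.05,-0.3,0.0,0.15,0.5],
)

```text
t: 24.65
eef_pos: [709.9, 76.7, 160.9]
tcp_rot: [3.141, 0.0, 2.636]
ft_force: [0.2, -0.0, 0.3]
opening: 0.498
grip_force: 0.0
```

Run:
```python
from h import *
s=state(); print(s['eef_pos'],s['tcp_rot'],s['ft_force'])
cap('wrist','w10'); print(bar('w10',(649,199),66,90))
cap('top','top3'); print(bar('top3',(449,-152),58,82),bar('top3',(649,199),66,90))
```

```text
[709.94955656  76.6651969  160.86645058] [3.14144695e+00 3.79636004e-05 2.63618046e+00] [ 0.15203105 -0.01389287  0.27184532]
(1591, (array([649.5, 198.1]), array([16. , 52.1]), 8.8), 'mean', array([649.3, 197. ]), 'ang', 1.724, 'z', np.float64(79.2), 'bgr', array([ 62.,  78., 252.]))
(104, (array([ 448.4, -152. ]), array([50.8, 16.8]), 35.8), 'mean', array([ 447.7, -151.7]), 'ang', 0.652, 'z', np.float64(68.9), 'bgr', array([ 14., 188., 204.])) (28, (array([643.3, 218.9]), array([12.7, 18.4]), 76.7), 'mean', array([642.7, 218. ]), 'ang', 2.937, 'z', np.float64(77.1), 'bgr', array([ 35.,  45., 190.]))
```

servo_tool(
  moves=[-0.647,-0.572,0,0.367,0.5,-0.647,-0.572,0,0.367,0.5,-0.647,-0.572,0,0.367,0.5,-0.647,-0.572,0,0.367,0.5,-0.647,-0.572,0,0.367,0.5,-0.647,-0.572,0,0.367,0.5,-0.647,-0.572,0,0.367,0.5,-0.647,-0.572,0,0.367,0.5,-0.647,-0.572,-0.08,0.367,0.5,-0.647,-0.572,-0.137,0.367,0.5,-0.647,-0.572,-0.137,0.367,0.5,-0.647,-0.572,-0.137,0.367,0.5],
)

```text
t: 25.75
eef_pos: [451.0, -149.1, 106.2]
tcp_rot: [3.14, -0.001, -2.499]
ft_force: [-0.0, -0.0, 0.1]
opening: 0.501
grip_force: 0.0
```

Run:
```python
from h import *
cap('wrist','w11'); s=state(); print(s['eef_pos'],s['tcp_rot'][2]%6.283,s['joints'][5])
t=np.array([451,-152,44]);print((t-s['eef_pos'])/400,(3.79-s['tcp_rot'][2]%6.283)/np.pi, bar('w11',(450,-152),58,90))
```

```text
[ 451.60558976 -149.20657544  106.92959978] 3.785103666252594 -2.672847943934741
[-0.00151397 -0.00698356 -0.157324  ] 0.0015585514378547104 (1576, (array([ 450.1, -154.2]), array([51., 16.]), 35.8), 'mean', array([ 448.9, -155. ]), 'ang', 0.617, 'z', np.float64(69.4), 'bgr', array([ 44., 202., 235.]))
```

servo_tool(
  moves=[-0.002,-0.01,-0.05,-0.005,0.5,-0.002,-0.01,-0.1,-0.005,0.5,-0.002,-0.01,-0.14,-0.005,0.5,-0.002,-0.01,-0.156,-0.005,0.5,-0.002,-0.01,-0.156,-0.005,0.5,-0.002,-0.01,-0.156,-0.005,0,-0.002,-0.01,-0.156,-0.005,0,-0.002,-0.01,-0.156,-0.005,0,-0.002,-0.01,-0.156,-0.005,0,-0.002,-0.01,-0.156,-0.005,0,-0.002,-0.01,-0.156,-0.005,0],
)

```text
t: 26.72
eef_pos: [450.1, -153.9, 44.2]
tcp_rot: [-3.141, 0.0, -2.511]
ft_force: [-0.1, 1.6, 5.7]
opening: 0.167
grip_force: 30.0
```

servo_tool(
  moves=[0,0,0.04,0,0,0,0,0.09,0,0,0,0,0.15,-0.02,0,0,0,0.2,-0.04,0,0,0,0.2,-0.06,0],
)

```text
t: 27.13
eef_pos: [451.0, -154.4, 127.0]
tcp_rot: [-3.138, 0.003, -2.703]
ft_force: [0.4, -0.0, -2.0]
opening: 0.169
grip_force: 30.0
```

Run:
```python
from h import *
s=state(); print(s['eef_pos'],s['tcp_rot'][2]%6.283,s['ft_force'],s['opening'],s['joints'])
# yellow socket angle & centre, from w4: collar slot gaps
C=cloud('w4');H=hsv('w4'); c=np.array([627.6,-193.2])
X=C[...,0]-c[0];Y=C[...,1]-c[1];r=np.hypot(X,Y);th=np.degrees(np.arctan2(Y,X))
m=(r>29)&(r<40)&(C[...,2]>38)&(C[...,2]<47)&(H[...,0]>20)&(H[...,0]<36)&(H[...,1]>130)
h=np.histogram(th[m],np.arange(-180,181,3))[0]
for lo,hi in((-30,30),):
  print(h[(lo+180)//3:(hi+180)//3])
print(h[:12],h[-12:])
S=C[m][:,:2]; q=np.array([m.sum()])
# circle fit on outer points
P=C[(r>30)&(r<44)&m][:,:2]; print(cv2.minEnclosingCircle(P.astype(np.float32)))
m2=(H[...,1]<50)&(H[...,2]>130)&(abs(X)<52)&(abs(Y)<52)&(C[...,2]>5)&(C[...,2]<12); print(rect(C[m2]))
t=np.array([627.5,-193.3,110]);print((t-s['eef_pos'])/400,(3.10-s['tcp_rot'][2]%6.283)/np.pi)
```

```text
[ 451.03031983 -154.40183679  127.01785984] 3.580208819754536 [ 0.39656231 -0.03487686 -2.04228628] 0.16944912983293237 [-4.68531671e-01  4.05816279e-01  2.01388363e+00  6.97638292e-05
  7.17275599e-01 -2.47817674e+00]
[26 23 25 29  0  0  0  0  0  0  0  0  0  0  0  7 23 20 25 24]
[ 0  0  0  0  6 48 29 24 31 24 29 28] [30 29 26 25 26  5  0  0  0  0  0  0]
((627.585205078125, -193.19927978515625), 39.99271011352539)
(array([ 627.3, -192.5]), array([93. , 93.9]), 87.9)
[ 0.4411742  -0.09724541 -0.04254465] -0.1528552147605188
```

servo_tool(
  moves=[0.06,-0.014,0,-0.03,0,0.12,-0.028,0,-0.06,0,0.18,-0.042,0,-0.09,0,0.24,-0.056,0,-0.12,0,0.3,-0.07,0,-0.152,0,0.36,-0.084,0,-0.152,0,0.42,-0.095,-0.02,-0.152,0,0.443,-0.096,-0.04,-0.152,0,0.443,-0.096,-0.06,-0.152,0,0.443,-0.096,-0.08,-0.152,0,0.443,-0.096,-0.08,-0.152,0],
)

```text
t: 28.05
eef_pos: [625.2, -191.6, 89.7]
tcp_rot: [3.14, -0.004, 3.106]
ft_force: [-0.5, 0.6, -1.0]
opening: 0.17
grip_force: 30.0
```

Run:
```python
from h import *
s=state(); print(s['eef_pos'],s['tcp_rot'][2]%6.283,s['ft_force'],s['opening'])
t=np.array([627.5,-192.9,80]);print((t-s['eef_pos'])/400,(3.105-s['tcp_rot'][2]%6.283)/np.pi)
```

```text
[ 625.22490684 -191.63761113   89.68380178] 3.1059281870258952 [-0.5008367   0.60226918 -0.9690959 ] 0.17000627604226448
[ 0.00568773 -0.00315597 -0.0242095 ] -0.0002954511065699898
```

servo_tool(
  moves=[0.004,-0.003,0,0,0,0.004,-0.003,0,0,0,0.004,-0.003,0,0,0],
)

```text
t: 28.3
eef_pos: [628.7, -193.6, 92.6]
tcp_rot: [-3.141, 0.001, 3.106]
ft_force: [-0.3, -0.4, -2.1]
opening: 0.167
grip_force: 30.0
```

servo_tool(
  moves=[0,0,-0.01,0,0,0,0,-0.02,0,0,0,0,-0.03,0,0,0,0,-0.03,0,0],
)

```text
t: 28.63
eef_pos: [628.3, -193.3, 78.8]
tcp_rot: [3.141, -0.001, 3.106]
ft_force: [0.4, -0.2, -1.5]
opening: 0.166
grip_force: 30.0
```

servo_tool(
  moves=[-0.001,0.001,-0.01,0,0,-0.001,0.001,-0.02,0,0,-0.001,0.001,-0.03,0,0,-0.001,0.001,-0.035,0,0],
)

```text
t: 28.97
eef_pos: [628.2, -193.0, 65.1]
tcp_rot: [3.141, -0.001, 3.106]
ft_force: [0.2, -0.3, -3.2]
opening: 0.167
grip_force: 30.0
```

servo_tool(
  moves=[0,0,-0.008,0,0,0,0,-0.016,0,0,0,0,-0.022,0,0],
)

```text
t: 29.22
eef_pos: [628.3, -193.0, 56.6]
tcp_rot: [3.141, -0.0, 3.106]
ft_force: [0.5, 0.3, -1.5]
opening: 0.168
grip_force: 30.0
```

servo_tool(
  moves=[0,0,-0.004,0,0,0,0,-0.007,0,0],
)

```text
t: 29.38
eef_pos: [628.4, -193.0, 54.2]
tcp_rot: [3.141, -0.0, 3.106]
ft_force: [-4.7, 3.0, 15.6]
opening: 0.171
grip_force: 30.0
```

Home. Now the clockwise twist. The first part takes 12 rows, then I'll feel for the stop (red's was about 1.58 rad on).

servo_tool(
  moves=[0,0,0.0015,-0.037,0,0,0,0.0015,-0.074,0,0,0,0.0015,-0.111,0,0,0,0.0015,-0.148,0,0,0,0.0015,-0.185,0,0,0,0.0015,-0.222,0,0,0,0.0015,-0.259,0,0,0,0.0015,-0.296,0,0,0,0.0015,-0.333,0,0,0,0.0015,-0.37,0,0,0,0.0015,-0.407,0,0,0,0.0015,-0.44,0],
)

```text
t: 30.38
eef_pos: [628.4, -193.1, 54.9]
tcp_rot: [3.141, 0.0, 1.718]
ft_force: [-0.1, 0.6, -2.5]
opening: 0.169
grip_force: 30.0
```

servo_tool(
  moves=[0,0,0,-0.01,0,0,0,0,-0.02,0,0,0,-0.001,-0.03,0,0,0,-0.001,-0.04,0,0,0,-0.002,-0.05,0,0,0,-0.002,-0.06,0,0,0,-0.002,-0.06,0],
)

```text
t: 30.97
eef_pos: [627.9, -193.0, 54.2]
tcp_rot: [-3.141, -0.0, 1.534]
ft_force: [-3.9, 0.1, 2.9]
opening: 0.166
grip_force: 30.0
```

Run:
```python
from h import *
s=state(); print(s['eef_pos'],s['tcp_rot'],s['ft_force'],s['moment'],s['joints'][5])
```

```text
[ 627.85991543 -192.98202003   54.23565127] [-3.14053970e+00 -1.62025325e-04  1.53411370e+00] [-3.85167373  0.0652447   2.93377829] [3.28002136e-04 8.75516924e-01 8.40414553e-02] -0.3617128419357136
```

servo_tool(
  moves=[0,0,0,-0.01,0,0,0,0,-0.02,0,0,0,0,-0.025,0,0,0,0,-0.025,0],
)

```text
t: 31.3
eef_pos: [627.5, -193.1, 54.3]
tcp_rot: [-3.14, 0.0, 1.459]
ft_force: [-6.4, 0.3, 4.1]
opening: 0.172
grip_force: 30.6
```

Run:
```python
from h import *
s=state(); print(s['eef_pos'],s['tcp_rot'],s['ft_force'],s['moment'])
```

```text
[ 627.49488828 -193.0714715    54.28722491] [-3.13975432e+00  4.42025397e-04  1.45850915e+00] [-6.42365161  0.25996489  4.09730518] [-0.11780219  1.21222192  0.76623779]
```

servo_tool(
  moves=[0,0,0,0,0.3,0,0,0,0,0.4,0,0,0,0,0.45,0,0,0,0,0.45,0,0,0.06,0,0.45,0,0,0.15,0,0.45,0,0,0.24,0,0.45,0.0,0,0.36,0.03,0.45,0,0,0.4,0.07,0.5,0,0,0.4,0.11,0.5,0,0,0.4,0.15,0.5,0,0,0.4,0.19,0.5],
)

```text
t: 32.3
eef_pos: [628.5, -193.1, 214.8]
tcp_rot: [3.141, 0.001, 2.057]
ft_force: [-0.2, -0.3, 0.7]
opening: 0.501
grip_force: 0.0
```

servo_tool(
  moves=[0.1,-0.1,0.0,0.34,0.5,0.1,-0.1,0.0,0.34,0.5,0.1,-0.1,0.0,0.34,0.5,0.1,-0.1,0.0,0.34,0.5,0.1,-0.1,0.0,0.34,0.5,0.1,-0.1,0.0,0.34,0.5,0.1,-0.1,0.0,0.34,0.5,0.1,-0.1,0.0,0.34,0.5,0.1,-0.1,0.0,0.34,0.5,0.1,-0.1,0.0,0.34,0.5],
)

```text
t: 33.13
eef_pos: [668.5, -233.1, 214.0]
tcp_rot: [3.141, 0.0, 3.122]
ft_force: [0.7, -0.0, 0.9]
opening: 0.496
grip_force: 0.0
```

Run:
```python
from h import *
s=state(); print(s['eef_pos'],s['tcp_rot'])
cap('wrist','w12'); print(bar('w12',(627.5,-193),66,90))
```

```text
[ 668.46741197 -233.0585337   214.02845021] [3.14149572e+00 1.92241987e-04 3.12236764e+00]
(884, (array([ 627.4, -194.2]), array([52. , 16.1]), 87.2), 'mean', array([ 626.8, -194.7]), 'ang', 1.521, 'z', np.float64(79.3), 'bgr', array([ 60., 205., 235.]))
```

View pics/w12.png

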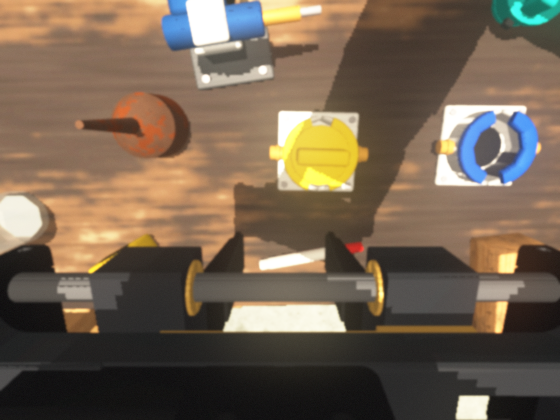

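Yellow is locked, with its bar at 1.521 rad and its top at 79 mm. The gun is at the top of the image, about (215,25), and the oil can at (145,125). Next I'll view the gun.

servo_tool(
  moves=[-0.25,-0.1,0,0.005,0.5,-0.25,-0.1,0,0.005,0.5,-0.25,-0.1,0,0.005,0.5,-0.25,-0.1,0,0.005,0.5,-0.25,-0.1,0,0.005,0.5],
)

```text
t: 33.6
eef_pos: [567.9, -273.7, 214.7]
tcp_rot: [-3.141, 0.001, 3.131]
ft_force: [1.2, -1.2, 0.1]
opening: 0.499
grip_force: 0.0
```

Run:
```python
from h import *
cap('wrist','w13')
```

servo_tool(
  moves=[0.0,-0.2,0,0,0.7,0.0,-0.2,0,0,0.7,0.0,-0.2,0,0,0.7,0.0,-0.2,0,0,0.7],
)

```text
t: 33.98
eef_pos: [569.0, -354.1, 213.2]
tcp_rot: [3.141, -0.0, 3.132]
ft_force: [0.1, 0.2, 0.3]
opening: 0.683
grip_force: 0.0
```

Run:
```python
from h import *
cap('wrist','w14')
a=np.hstack([load('w13')['p'][:300],load('w14')['p'][:300]]); a=cv2.resize(load('w14')['p'][:230,130:480],None,fx=2.2,fy=2.2); print(a.shape)
cv2.imwrite('pics/c14.png',a)
for f in('w13','w14'):
  C=cloud(f);H=hsv(f); m=(H[...,0]>100)&(H[...,0]<122)&(H[...,1]>120)&(C[...,2]>90)&(C[...,2]<101)&(C[...,1]<-260); P=C[m]; print(f,m.sum(),P.min(0),P.max(0),rect(P),np.median(P[:,2]))
  np.save('pics/'+f+'m.npy',m)
```

```text
(506, 770, 3)
w13 3336 [ 395.22717462 -337.56907196   93.63599341] [ 522.61378999 -306.20348831  100.77014968] (array([ 458.5, -320.7]), array([127.3,  27.5]), 3.0) 98.40646418559766
w14 4364 [ 397.98334361 -337.64545285   90.06425576] [ 525.61424054 -260.02713892  100.95524893] (array([ 460.5, -298.5]), array([128. ,  73.7]), 2.2) 98.3315991044008
```

View pics/c14.png

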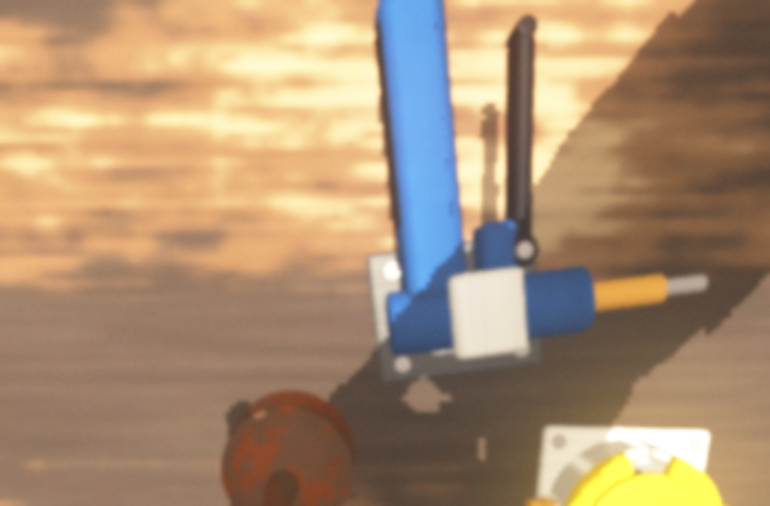

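Run:
```python
from h import *
for f in('w13','w14'):
  C=cloud(f);H=hsv(f)
  g=(H[...,0]>100)&(H[...,0]<122)&(H[...,1]>120)&(C[...,2]>93)&(C[...,2]<102)&(C[...,1]<-290)&(C[...,0]<485)&(C[...,0]>410)
  P=C[g]; A=[]
  for x in range(415,485,10):
    q=P[abs(P[:,0]-x)<5]; A.append((x,q[:,1].min(),q[:,1].max()))
  A=np.array(A); print(f,A.round(1).tolist()); print(' slopes',np.polyfit(A[:,0],A[:,1],1),np.polyfit(A[:,0],A[:,2],1))
  t=(H[...,2]<110)&(C[...,2]>72)&(C[...,2]<102)&(C[...,1]>-303)&(C[...,1]<-255)&(C[...,0]<500)&(C[...,0]>380)
  T=C[t]; print(' trig',t.sum(),rect(T),T.min(0).round(1),T.max(0).round(1),np.median(T[:,2]).round(1))
  for x in range(400,500,10):
    q=T[abs(T[:,0]-x)<5]
    if len(q)>5: print('  ',x,q[:,1].min().round(1),q[:,1].max().round(1),np.percentile(q[:,2],95).round(1))
  w=(H[...,1]<50)&(H[...,2]>130)&(C[...,2]>95)&(abs(C[...,0]-505)<60)&(abs(C[...,1]+295)<60); print(' clamp',rect(C[w]),np.median(C[w][:,2]))
```

```text
w13 [[415.0, -336.6, -311.6], [425.0, -335.1, -310.6], [435.0, -333.8, -309.9], [445.0, -332.5, -308.6], [455.0, -331.0, -307.3], [465.0, -329.8, -306.7], [475.0, -328.5, -306.2]]
 slopes [ 1.34665385e-01 -3.92392306e+02] [ 9.43815018e-02 -3.50700164e+02]
 trig 388 (array([ 438.7, -281. ]), array([59.1,  5.7]), 2.2) [ 409.2 -284.7   93.2] [ 468.2 -277.9   97.2] 95.4
   410 -284.7 -279.6 96.2
   420 -284.1 -279.6 96.7
   430 -284.2 -278.3 97.0
   440 -283.6 -278.3 96.7
   450 -282.9 -278.5 96.6
   460 -282.2 -277.9 96.6
 clamp (array([ 498.5, -295.2]), array([107.7, 118.1]), 1.3) 104.10046959288782
w14 [[415.0, -336.0, -314.2], [425.0, -335.0, -313.0], [435.0, -333.4, -311.9], [445.0, -332.2, -310.8], [455.0, -331.3, -308.7], [465.0, -329.6, -307.6], [475.0, -328.5, -293.1]]
 slopes [ 1.25864484e-01 -3.88295268e+02] [ 2.75661695e-01 -4.31147293e+02]
 trig 825 (array([ 455.8, -287.3]), array([93.6, 38.4]), 17.3) [ 406.3 -297.    79.2] [ 496.5 -255.2   98.2] 94.0
   410 -286.2 -280.4 95.9
   420 -286.2 -280.5 96.2
   430 -285.7 -280.1 95.5
   440 -285.2 -279.5 96.3
   450 -284.8 -279.0 96.3
   460 -284.7 -278.4 96.3
   470 -284.1 -277.7 96.4
   480 -297.0 -275.4 97.0
   490 -296.6 -255.2 97.0
 clamp (array([ 509.4, -308.4]), array([82.3, 98.8]), 51.0) 103.7153069670175
```

Run:
```python
from h import *
print('hinge',onz('w14',130+525/2.2,250/2.2,97))
C=cloud('w13');H=hsv('w13'); g=(H[...,0]>95)&(H[...,0]<125)&(H[...,1]>100)&(C[...,2]>80)&(C[...,2]<102)&(C[...,1]<-300)&(C[...,0]<420); print('end',np.percentile(C[g][:,0],[0,1,3,10]),cloud('w13')[0:3,:,0][:, ::80])
a=.12; h=onz('w14',130+525/2.2,250/2.2,97); R=np.array([[np.cos(a),-np.sin(a)],[np.sin(a),np.cos(a)]])
for sp in((447.4,-310),(450,-310)): print((R.T@(h[:2]-np.array(sp))).round(1))
s=state(); print(s['eef_pos'],s['tcp_rot'][2],s['joints'][[0,5]])
t=np.array([448,-310,130]);print((t-s['eef_pos'])/400,(3.262-s['tcp_rot'][2]%6.283)/np.pi)
```

```text
hinge [ 487.67374399 -278.79351892   97.        ]
end [395.22717462 395.71131919 396.45484637 398.53778285] [[357.92970281 358.95054531 360.12045308 361.42016891 362.68387669
  363.96187698 364.51710284]
 [359.82055093 360.48731433 361.39404857 361.99967902 363.35261703
  364.29282863 365.87189269]
 [360.10960347 361.4202153  362.43502589 363.63571909 364.65588181
  365.31718732 365.98883074]]
[43.7 26.2]
[41.1 26.5]
[ 569.00761748 -352.83658941  213.33572069] 3.1336653794477813 [-0.65380294 -2.21684312]
[-0.30251904  0.10709147 -0.2083393 ] 0.04085017846141669
```

servo_tool(
  moves=[-0.305,0.107,-0.1,0.041,0.95,-0.305,0.107,-0.16,0.041,0.95,-0.305,0.107,-0.18,0.041,0.95,-0.305,0.107,-0.18,0.041,0.95,-0.305,0.107,-0.18,0.041,0.95,-0.305,0.107,-0.18,0.041,0.95],
)

```text
t: 34.53
eef_pos: [446.8, -309.2, 142.3]
tcp_rot: [3.141, -0.0, -3.019]
ft_force: [-0.1, -0.8, 1.0]
opening: 0.947
grip_force: 0.0
```

Run:
```python
from h import *
cap('wrist','w15'); cv2.imwrite('pics/w15v.png',load('w15')['p'])
s=state(); print(s['eef_pos'],s['tcp_rot'][2]%6.283,s['joints'],s['opening'])
t=np.array([447,-310,66]);print((t-s['eef_pos'])/400,(3.262-s['tcp_rot'][2]%6.283)/np.pi)
```

```text
[ 447.74624353 -310.05326924  142.85321222] 3.2640869707606743 [-7.27068769e-01  4.64802597e-01  1.83717314e+00  2.98115583e-04
  8.38088272e-01 -2.42074337e+00] 0.9495008847428938
[-1.86560882e-03  1.33173109e-04 -1.92133031e-01] -0.0006643034252991427
```

View pics/w15v.png

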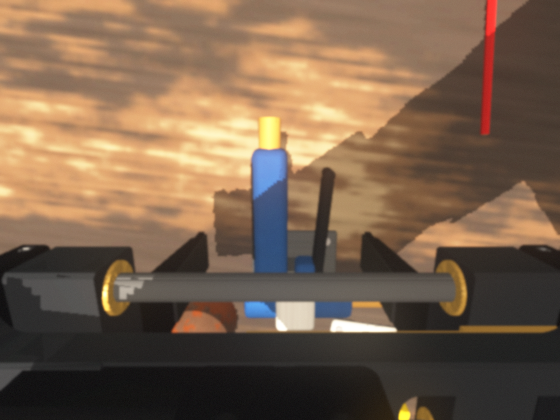

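The grip (270) and trigger (322) lie between the fingers (200 and 370). I'll descend.

servo_tool(
  moves=[-0.001,0,-0.04,0,0.95,-0.001,0,-0.08,0,0.95,-0.001,0,-0.12,0,0.95,-0.001,0,-0.16,0,0.95,-0.001,0,-0.192,0,0.95,-0.001,0,-0.192,0,0.95,-0.001,0,-0.192,0,0.95],
)

```text
t: 35.17
eef_pos: [447.2, -310.4, 65.5]
tcp_rot: [-3.141, 0.0, -3.019]
ft_force: [0.6, -0.2, 1.1]
opening: 0.951
grip_force: 0.0
```

servo_tool(
  moves=[0,0,0,0,0.6,0,0,0,0,0.6,0,0,0,0,0.6,0,0,0,0,0.3,0,0,0,0,0.3,0,0,0,0,0.3,0,0,0,0,0.3],
)

```text
t: 35.75
eef_pos: [445.3, -309.0, 65.4]
tcp_rot: [3.139, -0.001, -3.02]
ft_force: [-1.6, 10.8, 7.1]
opening: 0.518
grip_force: 5.7
```

servo_tool(
  moves=[0,0,0,0,0,0,0,0,0,0,0,0,0,0,0,0,0,0,0,0,0,0,0,0,0],
)

```text
t: 36.17
eef_pos: [445.6, -310.5, 65.3]
tcp_rot: [3.141, -0.0, -3.02]
ft_force: [-5.2, -2.8, 3.0]
opening: 0.471
grip_force: 29.3
```

servo_tool(
  moves=[0,0,0,0,0,0,0,0,0,0,0,0,0,0,0,0,0,0,0,0,0,0,0,0,0,0,0,0,0,0,0,0,0,0,0,0,0,0,0,0,0,0,0,0,0,0,0,0,0,0],
)

```text
t: 37.0
eef_pos: [445.6, -310.5, 65.4]
tcp_rot: [3.141, -0.0, -3.02]
ft_force: [-5.7, -2.3, 1.9]
opening: 0.472
grip_force: 29.3
```

servo_tool(
  moves=[0,0,0,0,0.95,0,0,0,0,0.95,0,0,0,0,0.95,0,0,0,0,0.95,0,0,0,0,0.95,0,0,0,0,0.95,0,0,0,0,0.95,0,0,0,0,0.95],
)

```text
t: 37.67
eef_pos: [446.1, -310.5, 65.3]
tcp_rot: [-3.141, 0.0, -3.02]
ft_force: [0.4, 0.1, 0.5]
opening: 0.938
grip_force: 0.0
```

servo_tool(
  moves=[0.003,0,0.05,0,0.95,0.003,0,0.12,0,0.95,0.003,0,0.2,0,0.95,0.003,0,0.3,0,0.95,0.003,0,0.4,0,0.95,0.003,0,0.45,0,0.95,0.1,0.1,0.45,0,0.95,0.2,0.2,0.45,0,0.95,0.3,0.2,0.45,0,0.95,0.3,0.2,0.45,0,0.95],
)

```text
t: 38.5
eef_pos: [568.8, -228.3, 245.7]
tcp_rot: [-3.141, 0.002, -3.018]
ft_force: [0.5, -0.9, -0.3]
opening: 0.948
grip_force: 0.0
```

Run:
```python
from h import *
cap('wrist','w16'); cap('top','top4'); s=state(); print(s['t'],s['eef_pos'])
print(bar('w16',(627.5,-193),66,90))
a=np.vstack([load('w16')['p'][:260],load('top4')['p'][80:300]]); cv2.imwrite('pics/f.png',a)
for k,xy in {'A':(430,342),'B':(442,275),'redsock':(646,198),'yelsock':(625,-193)}.items(): print(k,bar('top4',xy,62,90))
```

```text
38.6 [ 568.49738551 -228.79143962  244.70983337]
(691, (array([ 626.6, -194.4]), array([51.6, 16.3]), 86.3), 'mean', array([ 625. , -194.8]), 'ang', 1.52, 'z', np.float64(79.1), 'bgr', array([ 49., 193., 227.]))
A (104, (array([429.4, 344.6]), array([51.3, 17.8]), 10.3), 'mean', array([428.5, 343.9]), 'ang', 0.173, 'z', np.float64(74.1), 'bgr', array([115., 119., 128.]))
B (106, (array([442.2, 276.7]), array([51.2, 17.3]), 12.2), 'mean', array([442.1, 276.6]), 'ang', 0.171, 'z', np.float64(72.9), 'bgr', array([117., 122., 131.]))
redsock (114, (array([645.4, 199.2]), array([19.1, 52. ]), 6.4), 'mean', array([644.5, 199. ]), 'ang', 1.725, 'z', np.float64(77.1), 'bgr', array([ 35.,  44., 188.]))
yelsock None
```

View pics/f.png

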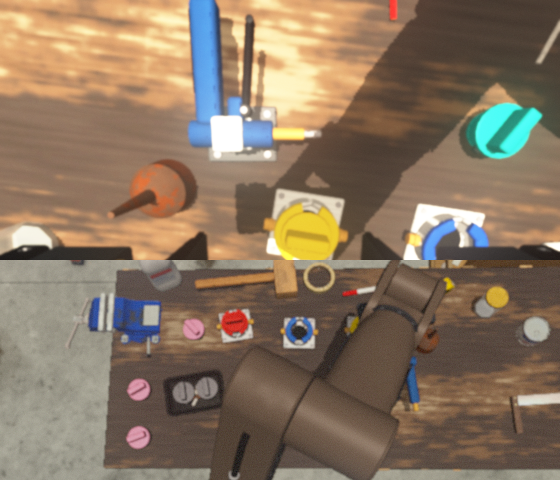

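The picture shows the trigger sprung back (250,60), yellow and red locked, the blue socket empty and both spent cartridges in the tray. I'm handing the job in.

```bash
python3 -c "
from cell import *
print(job_done())"
```

```text
the job is handed in; nothing more can be done
None
```

The job is handed in, with no verdict returned: both spent cartridges are side by side in the tray, red and yellow are home and twisted to their stops, the blue socket is empty (no blue cartridge was there), and the trigger was squeezed fully for about a second and sprang back.

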